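Set a fragile crystal specimen on its display stand

TASK

Build up the showpiece in the dark wooden display stand: lay the pale wooden block flat on the floor of the pocket between the four corner posts, then the cork pad flat on the block, then the crystal specimen upright in the middle of the pad, all lying square with the pocket. The specimen is fragile: hold it only by its rock slab with a light grip (under 15 N), never touch its crystals, keep it level and set it down softly without dropping it. Leave the other rocks and things on the table where they are.

Things in the scene. Friction and masses are not known exactly. Their poses are not given: they have to be found in the camera images.
- stand: Dark wooden display stand, fixed. Base board 160 (x) x 100 (y) x 10 mm high; four L-shaped corner posts on it (8 mm thick, tops 64 mm above the table) enclose a pocket 128 mm (x) by 68 mm (y). Between the posts the sides are open (80 mm wide gaps in the long sides), so fingers can pass down beside a part. Origin: centre of the underside, z up.
- pocket (a point): Centre of the pocket's floor (top of the base board), 10 mm above the table; axes as the stand's.
- plinth: Plain pale wooden block, 120 (x) x 60 (y) x 30 mm high, about 0.15 kg. Origin: centre of its underside, z up.
- pad: Cork pad, 120 (x) x 60 (y) x 12 mm thick, about 30 g. Origin: centre of its underside, z up.
- specimen: Fragile mineral specimen, 0.3 kg: sawn grey rock slab 108 (x) x 52 (y) x 22 mm high with straight sides and a row of whitish crystals along the middle of its top, within 46 mm of the centre in x, 22 mm in y, up to 60 mm above the underside. Origin: centre of the underside, z up. Grip at most 15 N on each finger (5 to 10 N holds it well).
- crystals: The whitish crystals of the specimen, fixed to its slab; same origin and axes as the specimen. Must not be touched.
- rock_round: Bystander, loose: lumpy green-grey rock, 85 x 70 x 50 mm high, near the robot, to its right. Origin: centre of its underside.
- rock_flat: Bystander, loose: flat brown rock, 100 x 75 x 35 mm high, on the left, farther out. Origin: centre of its underside.
- rock_dark: Bystander, loose: nearly black rock, 90 x 70 x 55 mm high, on the right, farther out. Origin: centre of its underside.
- rock_big: Bystander, loose: large grey rock, 150 x 110 x 75 mm high, in the middle, far out. Origin: centre of its underside.
- loupe: Bystander, loose: magnifying glass lying flat, lens 64 mm across and 8 mm thick, steel handle 70 mm long towards its -x, 16 mm high, near the robot, to its left. Origin: underside, centre of the lens.
- carton: Bystander, loose: small empty open white carton, 100 x 75 x 30 mm high, far left. Origin: centre of its underside.
- geode: Bystander, loose: brown rock with a violet spot on top, 90 x 80 x 46 mm high, far right. Origin: centre of its underside.
Mind the look-alikes: they are no part of the job. Of the things that look like the plinth, the smaller one is meant. Several things have the shape of the stand; the one meant has the colours described above.

How it is judged (in metres and radians):
On the way, in this order (a step that is already met when the one before it is completed fails the run):
1. the block lies flat in the stand's pocket, released (horizontal distance between plinth and pocket below 0.009 m and z of plinth in the frame of pocket between -0.004 and 0.004 m and angle between the x axis of plinth and the x axis of stand, either way round below 0.15 rad and angle between plinth's own z axis and vertical below 0.07 rad and linear speed of plinth below 0.02 m/s and contact force between the fingers and plinth below 0.05 N), for 0.2 s.
2. the cork pad lies flat on the block in the pocket, released (horizontal distance between plinth and pocket below 0.009 m and z of plinth in the frame of pocket between -0.004 and 0.004 m and angle between the x axis of each of plinth, pad and the x axis of stand, either way round below 0.15 rad and angle between each of plinth, pad's own z axis and vertical below 0.07 rad and linear speed of each of plinth, pad below 0.02 m/s and horizontal distance between pad and pocket below 0.01 m and z of pad in the frame of pocket between 0.026 and 0.034 m and contact force between the fingers and pad below 0.05 N), for 0.2 s.
3. the specimen stands on the cork pad, released (horizontal distance between plinth and pocket below 0.009 m and z of plinth in the frame of pocket between -0.004 and 0.004 m and angle between the x axis of each of plinth, pad, specimen and the x axis of stand, either way round below 0.15 rad and angle between each of plinth, pad, specimen's own z axis and vertical below 0.07 rad and linear speed of each of plinth, pad, specimen below 0.02 m/s and horizontal distance between each of pad, specimen and pocket below 0.01 m and z of pad in the frame of pocket between 0.026 and 0.034 m and z of specimen in the frame of pocket between 0.038 and 0.046 m and contact force between the fingers and specimen below 0.05 N), for 0.2 s.
At the end, for the whole second after the job is handed in: Block flat on the pocket floor (within 9 mm of its centre), cork pad flat on it, specimen upright on the pad (each within 10 mm of the centre); heights within 4 mm, lengths within 0.15 rad of the pocket's, tilts under 0.07 rad; all released and at rest (horizontal distance between plinth and pocket below 0.009 m and z of plinth in the frame of pocket between -0.004 and 0.004 m and angle between the x axis of each of plinth, pad, specimen and the x axis of stand, either way round below 0.15 rad and angle between each of plinth, pad, specimen's own z axis and vertical below 0.07 rad and linear speed of each of plinth, pad, specimen below 0.02 m/s and horizontal distance between each of pad, specimen and pocket below 0.01 m and z of pad in the frame of pocket between 0.026 and 0.034 m and z of specimen in the frame of pocket between 0.038 and 0.046 m); the robot touches nothing.
It fails at once if the specimen is squeezed with more than 15 N on each finger (30 N for the two together) (contact force between the fingers and specimen above 30 N).
It fails at once if the specimen is knocked against or pressed hard on something (all contacts together, grip included, more than 45 N) (contact force between specimen and anything else above 45 N).
It fails at once if the robot touches the crystals (contact force between any of the fingers, the arm and crystals above 0.5 N).
It fails at once if the specimen is tipped more than about 25 degrees, or dropped (let go more than about 8 mm above what it lands on) (angle between specimen's own z axis and vertical above 0.44 rad or (contact force between the fingers and specimen below 0.05 N and linear speed of specimen above 0.4 m/s)).
It fails at once if one of the other things on the table is shoved more than 30 mm (distance of any of rock_round, rock_flat, rock_dark, rock_big, loupe, carton, geode from where it was at the start of the episode above 0.03 m).
It also fails if it takes over 72 s, if anything falls off the work surface, if the arm or the gripper's body presses on something with over 40 N, if the wrist force passes 120 N, or if a joint passes its speed limit or range.

ROBOT

A 6-joint arm with a two-finger parallel gripper is mounted at the origin on the work surface. World frame = base frame: x ahead of the robot, y to its left, z up, the work surface at z = 0. Lengths are in mm, angles in degrees, forces in N, time in s.
With the tool pointing down it reaches from about 350 to 850 mm from the base axis. Payload 8.1 kg.
Tool frame: the origin (TCP) lies midway between the tips of the shut fingers; the grasp point (between the pads) lies 19 mm behind it; z points along the fingers, y is the line along which they close (so a half turn about z gives the same grasp; the last joint's range is limited). The gripper opens to 85 mm and grips with 20 to 120 N. Pads are 22 mm wide; open, the fingers measure 114 mm over their backs; the gripper's body (76 mm by 85 mm) begins 54 mm behind the grasp point. The pads swing forward as they close: fully open they stand 13 mm farther back than shut.
Start: joints at [-72.273, 7.471, 85.268, -0, 87.261, -4.893], TCP at [230.794, -553.841, 231.292] pointing down, gripper open.
Joint ranges: [-169.43, 169.43], [-51.17, 129.36], [1.28, 143.12], [-76.62, 256.62], [0, 156.53], [-152.29, 152.29]. Speed limits (degrees/s): [136.94, 136.94, 159.86, 180, 180, 180].

INTERFACE

Orientations are given as [roll, pitch, yaw] about the fixed x, y, z axes, in that order (R = Rz(yaw) Ry(pitch) Rx(roll)).
In Python, from bench import sensors, optics, r gives the robot as it stands.
- The arm moves only by the tool apply_moves, never from a script. Its argument "targets" is a list of rows, each a list of 7 numbers: the shift along the tool's x, y, z in mm, then the turn, a rotation vector about the tool's x, y, z in rad, then the closure, from 0 (fully open) to 1 (shut). In form: [[x, y, z, wx, wy, wz, claw], ...]. A call has 1 to 20 rows; each row shifts and turns the commanded pose from where the row before left it, along the tool's axes as they then stand; what a row does not reach is not made up. A row lasts 1/8 s, in which the tool goes at most 62.5 mm and 10.7 degrees, less where a joint would pass 70% of its speed; a pose out of reach is approached as far as the arm can. A call is refused whole if a number of a shift passes 62.5 or a number of a turn 0.188, either way. A call with a gripper value outside its range is refused whole. The fingers move at their own pace and stop on an object; "force" is the grip in N (left out, the last holds). Time passes only in rows, so rows that do not move let the fingers close. It gives the time, the measured TCP pose, the force, the opening and the grip force at its end, in the units of the state.
- sensors.sense(): the state, without advancing time (a new reading comes with each control period).
- optics.snapshot(name): name is "side" or "top"; returns the picture (420x560x3 uint8, red, green, blue); there is no depth.
- optics.get_calibration(name): a dict with "camera_matrix" (3x3 intrinsics, pixels), "pose" (4x4, takes a point from camera to world coordinates). Camera axes: x right, y down, z forward; pixel columns grow to the right and rows downward; lengths in mm; the calibration is good to about 2 mm. A picture is of the moment at which its call begins. get_calibration takes no time and is no camera call.
- r.hand_in(): hands the job in; it is judged then, once.
The state is a dict: "time": time; "joint_pos": joint angles; "qd": joint speeds; "joint_efforts": joint torques, N m; "tool_pos": TCP position; "tcp_rot": TCP orientation; "ft_force": force on the tool from outside, world axes, zero at the start; "wrist_torque": the same for the moment, N m; "finger_gap": finger opening in mm; "grip_force": force on a finger pad.
Only numpy, scipy, OpenCV 4.12 (cv2) and the standard library are available. Lean on these libraries where they do the work, as an engineer would, in place of code of your own. Each camera call takes 0.05 s, during which the arm holds its last target. There are 200 camera calls.

## Working session

There is one attempt and no reset: what is moved stays moved. The work goes in short steps, Python scripts to look and compute and a tool call to move; the robot and the scene stay as the last step left them, time stands still between calls to the robot, and variables do not carry over. Pictures are saved under pics/ and viewed, at most 13 in all, crops included, and the job is handed in when it is done.

Besides the shell and the picture viewer there is one more tool, called after "Emit:" as name([rows], argument=value, ...), one row to a line, values as JSON. apply_moves: Moves the arm, as the interface text tells. Its arguments: {"type":"object","properties":{"targets":{"type":"array"},"force":{"type":"number"}},"required":["targets"]}

```bash
mkdir -p pics
python3 - <<'E'
from bench import sensors, optics, r
import cv2
for n in("top","side"):
    im=optics.snapshot(n); cv2.imwrite(f"pics/{n}0.png",im[:,:,::-1])
    c=optics.get_calibration(n); print(n,c["camera_matrix"],c["pose"])
print(sensors.sense())
E
```

```text
top [[506.22210715   0.         285.67528466]
 [  0.         506.22210715 211.94940348]
 [  0.           0.           1.        ]] [[-1.49820476e-02 -9.95094068e-01  9.77923004e-02  3.96523579e+02]
 [-9.99793893e-01  1.35686919e-02 -1.51017495e-02  2.33446250e+01]
 [ 1.37007478e-02 -9.79983998e-02 -9.95092259e-01  1.20843295e+03]
 [ 0.00000000e+00  0.00000000e+00  0.00000000e+00  1.00000000e+00]]
side [[395.61326658   0.         278.43581153]
 [  0.         395.61326658 208.60446768]
 [  0.           0.           1.        ]] [[-7.41418572e-01 -4.09957780e-01  5.31256171e-01 -1.20877207e+02]
 [-6.70906171e-01  4.68837639e-01 -5.74522564e-01  6.74005680e+02]
 [-1.35428943e-02 -7.82384743e-01 -6.22648138e-01  7.65561696e+02]
 [ 0.00000000e+00  0.00000000e+00  0.00000000e+00  1.00000000e+00]]
{'time': 0.1, 'joint_pos': array([-7.22724811e+01,  7.51269685e+00,  8.53231939e+01, -1.60230310e-03,
        8.72595130e+01, -4.89409264e+00]), 'qd': array([ 0.02743298, -0.16145009, -0.14600678, -0.03060243, -0.0292651 ,
        0.02877442]), 'joint_efforts': array([ 6.31367566e-04, -5.70953465e+01, -5.01941156e+01, -2.72121706e-04,
        8.15386302e-03, -5.98068641e-05]), 'tool_pos': array([ 230.63905932, -553.37485711,  230.3278579 ]), 'tcp_rot': array([-1.79904807e+02, -6.54479126e-03,  2.26216840e+01]), 'ft_force': array([-0.18920053, -0.40265124,  0.1200029 ]), 'wrist_torque': array([-0.00757428, -0.0186295 ,  0.05032841]), 'grip_force': 0.0, 'finger_gap': 85.808420039194}
```

View pics/top0.png

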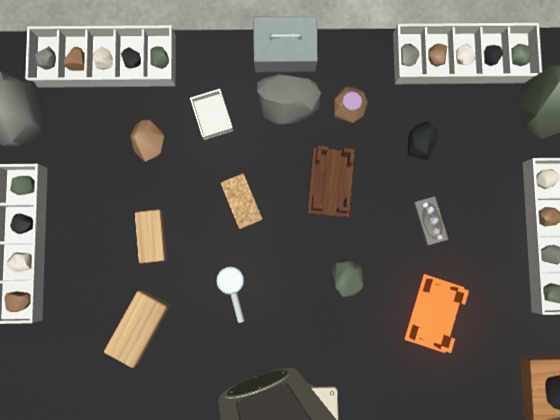

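View pics/side0.png

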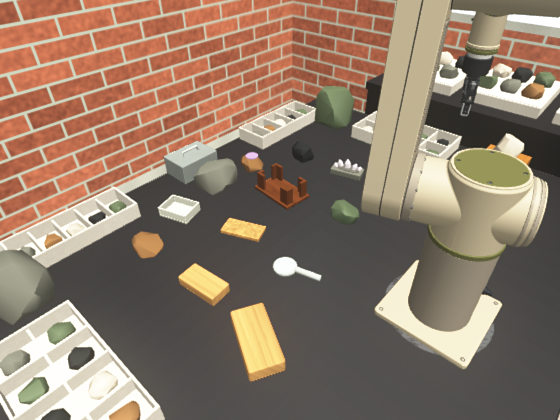

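The top view shows two pale blocks: (150,236), the smaller, and (136,329), the larger, so the plinth is the one at (150,236). It also shows stand shapes at (331,182) in dark brown, (437,314) in orange and part of one at (545,385) in light wood; the dark one at (331,182) fits the description. The pad is at (241,201) and the specimen at (431,221). An enlarged crop should confirm this.

```bash
cat > h.py <<'E'
import numpy as np, cv2
from bench import optics
def ray(n,px,z):
    c=optics.get_calibration(n);K=np.array(c["camera_matrix"]);T=np.array(c["pose"])
    px=np.atleast_2d(np.asarray(px,float));d=np.c_[px,np.ones(len(px))]@np.linalg.inv(K).T@T[:3,:3].T
    return (T[:3,3]+d*((z-T[2,3])/d[:,2])[:,None])[:,:2]
def rect(w):
    (c,s,a)=cv2.minAreaRect(w.astype(np.float32).reshape(-1,1,2)); b=cv2.boxPoints((c,s,a))
    e=max((b[1]-b[0],b[2]-b[1]),key=np.linalg.norm)
    return np.round(c,1),np.round(sorted(s),1),round(float(np.degrees(np.arctan2(e[1],e[0]))%180),1)
def blob(m):
    cs,_=cv2.findContours(m.astype(np.uint8),cv2.RETR_EXTERNAL,cv2.CHAIN_APPROX_NONE)
    return max(cs,key=cv2.contourArea).reshape(-1,2)
E
python3 - <<'E'
from h import *
im=cv2.imread("pics/top0.png")
cv2.imwrite("pics/crop0.png",cv2.resize(im[130:370,100:470],None,fx=2.15,fy=2.15,interpolation=cv2.INTER_CUBIC))
hsv=cv2.cvtColor(im,cv2.COLOR_BGR2HSV)
for n,(x0,x1,y0,y1),z in(("plinth",(125,175,200,270),30),("big",(95,175,280,375),30),("pad",(215,268,168,232),12),("spec",(408,455,190,252),22),("stand",(300,362,138,222),64)):
    sub=im[y0:y1,x0:x1]; g=sub.max(2)
    t=50 if n!="spec" else 70
    c=blob(g>t)+[x0,y0]
    print(n,rect(ray("top",c,z)),"z0",rect(ray("top",c,0)), c.min(0),c.max(0))
E
```

```text
plinth (array([464.5, 322.6]), array([114. , 162.6]), 0.4) z0 (array([466.3, 330.2]), array([116.9, 166.7]), 0.4) [125 200] [174 269]
big (array([254.4, 354.7]), array([180.9, 214.8]), 0.4) z0 (array([250.8, 363.1]), array([185.5, 220.3]), 0.4) [ 95 280] [174 374]
pad (array([545.7, 111.3]), array([124.3, 151.1]), 179.3) z0 (array([547.2, 112.2]), array([125.5, 152.7]), 179.3) [215 168] [267 231]
spec (array([ 488.9, -337.8]), array([ 53.3, 108.9]), 14.9) z0 (array([ 490.6, -344.5]), array([ 54.3, 110.9]), 14.9) [415 196] [448 245]
stand (array([583.1, -98.4]), array([141. , 192.9]), 179.0) z0 (array([ 593.5, -105.2]), array([148.9, 203.6]), 179.0) [300 138] [361 221]
```

View pics/crop0.png

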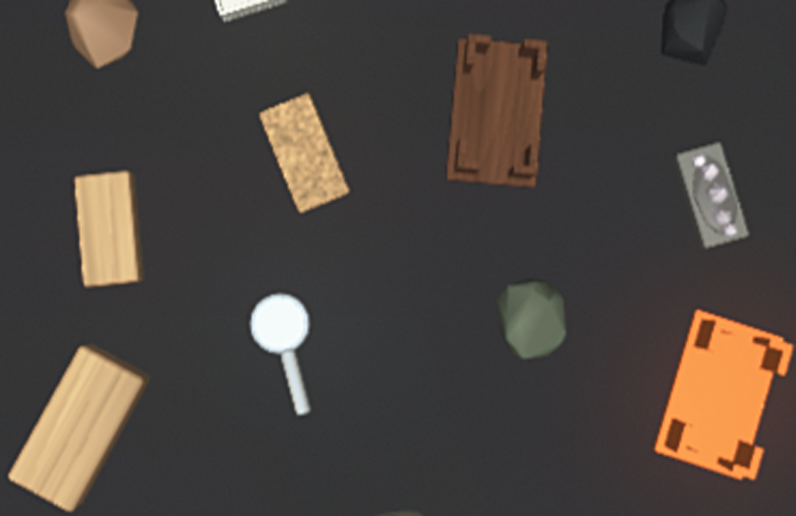

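The crop confirms it: the smaller pale block is at (150,236), the dark wooden stand at (331,182), the cork pad at (241,201), and the slab with whitish crystals at (431,221). The orange stand and the larger block are decoys.

Run:
```python
from h import *
im=cv2.imread("pics/top0.png")
hsv=cv2.cvtColor(im,cv2.COLOR_BGR2HSV)
print(im[236,150],im[236,164],im[180,331],im[225,180],im[201,241],im[210,331],im[250,300])
for n,(x0,x1,y0,y1),zs,ts in(("plinth",(125,175,200,270),(30,0),(110,130,150)),("pad",(215,268,168,232),(12,),(80,100)),("spec",(408,455,190,252),(22,),(75,85)),("stand",(296,366,138,222),(10,),(45,55,65))):
  for t in ts:
    sub=im[y0:y1,x0:x1].astype(int); g=sub.max(2)
    m=g>t
    if n=="stand": m=(sub[:,:,2]-sub[:,:,0]>(t-35))
    c=blob(m)+[x0,y0]
    for z in zs: print(n,t,z,rect(ray("top",c,z)))
# side view rough check
im=cv2.imread("pics/side0.png")
for n,(x0,x1,y0,y1),z in(("plinth",(170,238,255,310),0),("pad",(212,275,212,248),0)):
    sub=im[y0:y1,x0:x1].astype(int); m=sub[:,:,2]-sub[:,:,0]>40
    c=blob(m)+[x0,y0]; print("side",n,rect(ray("side",c,z)))
    hu=cv2.convexHull(c.astype(np.int32)); print(cv2.approxPolyDP(hu,3,True).reshape(-1,2).tolist())
```

```text
[141 193 226] [51 61 72] [ 58  81 121] [54 53 55] [129 182 221] [ 54  73 107] [54 53 54]
plinth 110 30 (array([460.9, 323.1]), array([ 60.3, 120.8]), 5.5)
plinth 110 0 (array([462.6, 330.7]), array([ 61.9, 123.9]), 5.5)
plinth 130 30 (array([460.9, 323.5]), array([ 59.1, 120.3]), 5.6)
plinth 130 0 (array([462.5, 331.1]), array([ 60.6, 123.4]), 5.6)
plinth 150 30 (array([460.9, 323.6]), array([ 58.5, 119.8]), 5.5)
plinth 150 0 (array([462.5, 331.3]), array([ 60. , 122.8]), 5.5)
pad 80 12 (array([542.6, 111. ]), array([ 62.5, 123.1]), 21.9)
pad 100 12 (array([542.9, 111.2]), array([ 61.8, 122.1]), 22.0)
spec 75 22 (array([ 488.9, -337.8]), array([ 53.1, 108.9]), 14.9)
spec 85 22 (array([ 488.7, -337.4]), array([ 51.8, 108.2]), 14.9)
stand 45 10 (array([ 588.3, -104.4]), array([101.8, 168.2]), 173.9)
stand 55 10 (array([ 588.2, -104.4]), array([101. , 167.1]), 173.7)
stand 65 10 (array([ 588.2, -104.1]), array([ 99.3, 165.8]), 173.9)
side plinth (array([473.1, 315.6]), array([ 76.1, 142.2]), 5.8)
[[192, 264], [228, 283], [229, 291], [214, 305], [180, 284], [178, 276]]
side pad (array([548.1, 106.6]), array([ 72.6, 127.2]), 21.7)
[[220, 229], [230, 217], [265, 226], [258, 241]]
```

Emit:
apply_moves([
  [0, 0, 0, 0, 0, 0.1485, 0],
  [0, 0, 0, 0, 0, 0.1485, 0],
  [35, -47.2, 6.7, 0, 0, 0, 0],
  [35, -47.2, 6.7, 0, 0, 0, 0],
  [35, -47.2, 6.7, 0, 0, 0, 0],
  [35, -47.2, 6.7, 0, 0, 0, 0],
  [35, -47.2, 6.7, 0, 0, 0, 0],
  [35, -47.2, 6.7, 0, 0, 0, 0],
  [8.7, -47.2, 6.7, 0, 0, 0, 0],
  [8.7, -47.2, 6.7, 0, 0, 0, 0],
  [8.7, -47.2, 6.7, 0, 0, 0, 0],
  [8.7, -47.2, 6.7, 0, 0, 0, 0],
  [8.7, -47.2, 6.7, 0, 0, 0, 0],
  [8.7, -47.2, 6.7, 0, 0, 0, 0],
  [8.7, -47.2, 6.7, 0, 0, 0, 0],
  [8.7, -47.2, 6.7, 0, 0, 0, 0],
  [8.7, -47.2, 6.7, 0, 0, 0, 0],
  [8.7, -47.2, 6.7, 0, 0, 0, 0],
  [8.7, -47.2, 6.7, 0, 0, 0, 0],
  [8.7, -47.2, 6.7, 0, 0, 0, 0],
])

```text
time: 2.6
tool_pos: [460.4, 323.9, 110.0]
tcp_rot: [180.0, 0.0, 5.6]
ft_force: [-0.0, 0.1, 0.3]
finger_gap: 85.4
grip_force: 0.0
```

```bash
cat >> h.py <<'E'
def go(x,y,z,yaw,n=1):
    from bench import sensors
    s=sensors.sense();p=s["tool_pos"];rot=s["tcp_rot"];a=np.radians(rot[2])
    d=np.array([x,y,z])-p; dy=(yaw-rot[2]+90)%180-90
    a2=np.radians(rot[2]+dy)
    for nm,b in(("after turn",a2),("before turn",a)):
        print(nm,np.round(np.array([d[0]*np.cos(b)+d[1]*np.sin(b), d[0]*np.sin(b)-d[1]*np.cos(b), -d[2]])/n,2))
    print("turn wz",round(-np.radians(dy),4),"pos",np.round(p,1),"rpy",np.round(rot,2),"gap",round(s["finger_gap"],1),"grip",s["grip_force"],"t",s["time"],"F",np.round(s["ft_force"],1))
E
python3 -c "
from h import *
go(461,323.5,0,5.6)
im=optics.snapshot('top');cv2.imwrite('pics/top1.png',im[:,:,::-1])
im=optics.snapshot('side');cv2.imwrite('pics/side1.png',cv2.resize(im[120:380,60:420,::-1],None,fx=2.2,fy=2.2))
"
```

```text
after turn [  0.57   0.46 110.03]
before turn [  0.57   0.46 110.03]
turn wz 0.0002 pos [460.4 323.9 110. ] rpy [1.7998e+02 3.0000e-02 5.6100e+00] gap 85.4 grip 0.0 t 2.6 F [-0.   0.1  0.3]
```

View pics/side1.png

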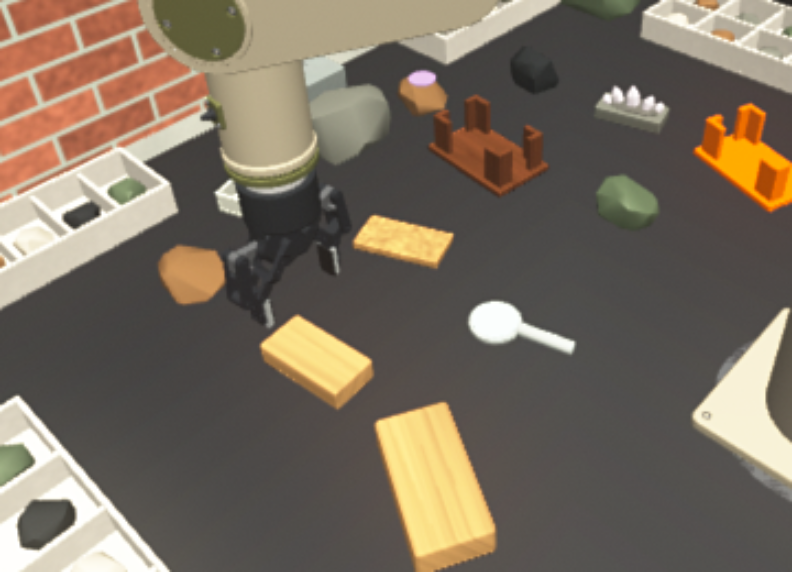

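The gripper hovers square above the small block, fingers either side of it near crop pixel (310,360). I'll descend, then close in small steps to learn how the gripper responds.

Emit:
apply_moves([
  [0.5, 0.5, 30, 0, 0, 0, 0],
  [0, 0, 30, 0, 0, 0, 0],
  [0, 0, 30, 0, 0, 0, 0],
  [0, 0, 18, 0, 0, 0, 0],
  [0, 0, 0, 0, 0, 0, 0],
  [0, 0, 0, 0, 0, 0, 0.28],
  [0, 0, 0, 0, 0, 0, 0.28],
  [0, 0, 0, 0, 0, 0, 0.28],
], force=20)

```text
time: 3.7
tool_pos: [462.0, 322.4, 3.8]
tcp_rot: [-180.0, -0.1, 5.6]
ft_force: [0.6, 0.1, 1.2]
finger_gap: 61.5
grip_force: 0.0
```

Emit:
apply_moves([
  [0, 0, 0, 0, 0, 0, 0.32],
  [0, 0, 0, 0, 0, 0, 0.32],
  [0, 0, 0, 0, 0, 0, 0.32],
], force=5)

```text
time: 4.08
tool_pos: [462.0, 322.3, 3.8]
tcp_rot: [-180.0, -0.1, 5.6]
ft_force: [-2.2, -0.2, 5.3]
finger_gap: 59.6
grip_force: 22.4
```

Emit:
apply_moves([
  [0, 0, 0, 0, 0, 0, 0.302],
  [0, 0, 0, 0, 0, 0, 0.302],
  [0, 0, 0, 0, 0, 0, 0.302],
])

```text
time: 4.45
tool_pos: [461.9, 322.3, 3.7]
tcp_rot: [-180.0, -0.1, 5.6]
ft_force: [-1.3, -1.1, 5.8]
finger_gap: 59.4
grip_force: 19.3
```

Emit:
apply_moves([
  [0, 0, 0, 0, 0, 0, 0.308],
  [0, 0, 0, 0, 0, 0, 0.308],
])

```text
time: 4.7
tool_pos: [462.0, 322.3, 3.7]
tcp_rot: [-180.0, -0.1, 5.6]
ft_force: [-0.9, -1.1, 7.1]
finger_gap: 59.7
grip_force: 20.3
```

Emit:
apply_moves([
  [0, 0, 0, 0, 0, 0, 0.292],
  [0, 0, 0, 0, 0, 0, 0.292],
  [0, 0, 0, 0, 0, 0, 0.292],
])

```text
time: 5.08
tool_pos: [461.2, 322.0, 2.6]
tcp_rot: [-180.0, 0.0, 5.6]
ft_force: [0.9, 1.0, -0.9]
finger_gap: 60.4
grip_force: 0.4
```

Emit:
apply_moves([
  [0, 0, 0, 0, 0, 0, 0.296],
  [0, 0, 0, 0, 0, 0, 0.296],
  [0, 0, 0, 0, 0, 0, 0.296],
])

```text
time: 5.45
tool_pos: [461.2, 322.0, 2.6]
tcp_rot: [-180.0, 0.0, 5.6]
ft_force: [-0.6, 0.6, -0.3]
finger_gap: 60.2
grip_force: 0.6
```

Emit:
apply_moves([
  [0, 0, 0, 0, 0, 0, 0.3],
  [0, 0, 0, 0, 0, 0, 0.3],
  [0, 0, 0, 0, 0, 0, 0.3],
])

```text
time: 5.82
tool_pos: [461.2, 321.9, 2.7]
tcp_rot: [180.0, 0.0, 5.6]
ft_force: [-0.8, 0.9, 1.0]
finger_gap: 59.8
grip_force: 6.6
```

Emit:
apply_moves([
  [0, 0, 0, 0, 0, 0, 0.4],
  [0, 0, 0, 0, 0, 0, 0.4],
  [0, 0, -20, 0, 0, 0, 0.4],
  [0, 0, -35, 0, 0, 0, 0.4],
  [0, 0, -45, 0, 0, 0, 0.4],
  [0, 0, -30, 0, 0, 0.102, 0.4],
  [0, 0, 0, 0, 0, 0.102, 0.4],
  [18.7, 45.6, 0, 0, 0, 0, 0.4],
  [18.7, 45.6, 0, 0, 0, 0, 0.4],
  [18.7, 45.6, 0, 0, 0, 0, 0.4],
  [18.7, 45.6, 0, 0, 0, 0, 0.4],
  [18.7, 45.6, 0, 0, 0, 0, 0.4],
  [18.7, 45.6, 0, 0, 0, 0, 0.4],
  [18.7, 45.6, 0, 0, 0, 0, 0.4],
  [0, 0, 0, 0, 0, 0, 0.4],
], force=40)

```text
time: 7.7
tool_pos: [558.2, -12.7, 133.8]
tcp_rot: [179.9, -0.1, -6.3]
ft_force: [0.0, 0.8, -1.9]
finger_gap: 59.1
grip_force: 44.1
```

Run:
```python
from h import *
go(585,-104,130,-6.1)
im=optics.snapshot('side');cv2.imwrite('pics/side2.png',im[:,:,::-1]); im2=im[90:330,150:430,::-1]
T=cv2.imread("pics/top0.png"); x0,x1,y0,y1=296,366,138,222
t=cv2.resize(T[y0:y1,x0:x1],None,fx=6,fy=6,interpolation=cv2.INTER_CUBIC)
s=cv2.resize(im2,None,fx=1.3,fy=1.3)
o=np.zeros((504,800,3),np.uint8);o[:504,:420]=t;o[:s.shape[0],425:425+s.shape[1]]=s
cv2.imwrite("pics/c2.png",o)
sub=T[y0:y1,x0:x1].astype(int)
c=blob(sub[:,:,2]-sub[:,:,0]>20)+[x0,y0]
q=cv2.approxPolyDP(cv2.convexHull(c.astype(np.int32)),2.5,True).reshape(-1,2);print(q.tolist(),np.round(ray("top",q,10),1).tolist())
```

```text
after turn [36.31 87.9   3.78]
before turn [36.66 87.75  3.78]
turn wz -0.004 pos [558.2 -12.7 133.8] rpy [ 1.7994e+02 -6.0000e-02 -6.3300e+00] gap 59.1 grip 44.147438406944275 t 7.7 F [ 0.   0.8 -1.9]
[[313, 148], [327, 146], [354, 150], [348, 216], [308, 213]] [[668.3, -63.0], [672.8, -96.9], [662.2, -161.9], [502.6, -143.1], [511.1, -47.9]]
```

View pics/c2.png

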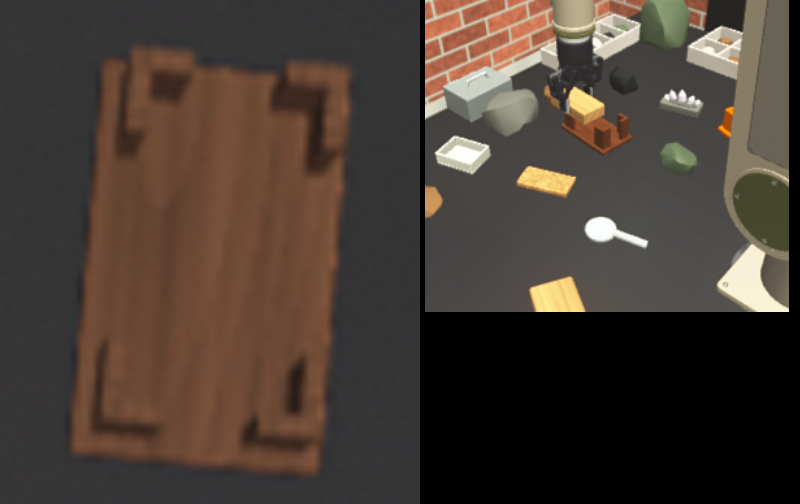

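The left half shows the stand with base corners at crop pixels (73,453), (319,472) and (103,60), and four posts. The inset shows the held block hanging level behind the stand. Next I'll compute the pocket centre from those corners.

Run:
```python
from h import *
q=(np.array([[73,453],[319,472],[103,60],[349,79],[211,266]])+.5)/6-.5+[296,138]
w=ray("top",q,10);print(np.round(w,1))
for a,b in((0,1),(0,2)): e=w[b]-w[a];print(np.linalg.norm(e),np.degrees(np.arctan2(e[1],e[0])))
# held block in side view: top face outline
im=optics.snapshot('top');cv2.imwrite('pics/top2.png',im[:,:,::-1])
go(*w[4],130,-6.1)
```

```text
[[ 510.9  -47.3]
 [ 502.  -144.9]
 [ 669.3  -62.5]
 [ 660.4 -161.3]
 [ 585.1 -103.9]]
97.94701456998962 -95.21865117209141
159.1802158520823 -5.449872115033434
after turn [37.52 90.85  3.26]
before turn [37.64 90.8   3.26]
turn wz -0.0012 pos [557.5  -9.6 133.3] rpy [-179.98    0.     -6.17] gap 59.5 grip 44.146265387535095 t 7.8 F [ 0.4  0.1 -1.8]
```

Emit:
apply_moves([
  [18.8, 45.4, 0, 0, 0, -0.006, 0.4],
  [18.8, 45.4, 0, 0, 0, 0, 0.4],
  [0, 0, 20, 0, 0, 0, 0.4],
  [0, 0, 20, 0, 0, 0, 0.4],
  [0, 0, 0, 0, 0, 0, 0.4],
  [0, 0, 0, 0, 0, 0, 0.4],
])

```text
time: 8.55
tool_pos: [585.4, -102.2, 92.6]
tcp_rot: [-180.0, 0.0, -5.6]
ft_force: [-0.6, 0.1, -1.6]
finger_gap: 58.9
grip_force: 44.2
```

Run:
```python
from h import *
go(585.1,-103.9,90,-5.7)
a=optics.snapshot('side');b=optics.snapshot('top')
cv2.imwrite('pics/side3.png',a[:,:,::-1]);cv2.imwrite('pics/top3.png',b[:,:,::-1])
o=np.zeros((560,800,3),np.uint8)
s=cv2.resize(a[140:220,240:320,::-1],None,fx=5,fy=5,interpolation=cv2.INTER_CUBIC);o[:400,:400]=s
s=cv2.resize(b[132:228,296:370,::-1],None,fx=5,fy=5,interpolation=cv2.INTER_CUBIC);o[:480,405:775]=s
cv2.imwrite("pics/c3.png",o)
```

```text
after turn [-0.16  1.68  2.65]
before turn [-0.16  1.68  2.65]
turn wz 0.0009 pos [ 585.4 -102.2   92.6] rpy [-1.7999e+02  4.0000e-02 -5.6500e+00] gap 58.9 grip 44.219929575920105 t 8.55 F [-0.6  0.1 -1.6]
```

View pics/c3.png

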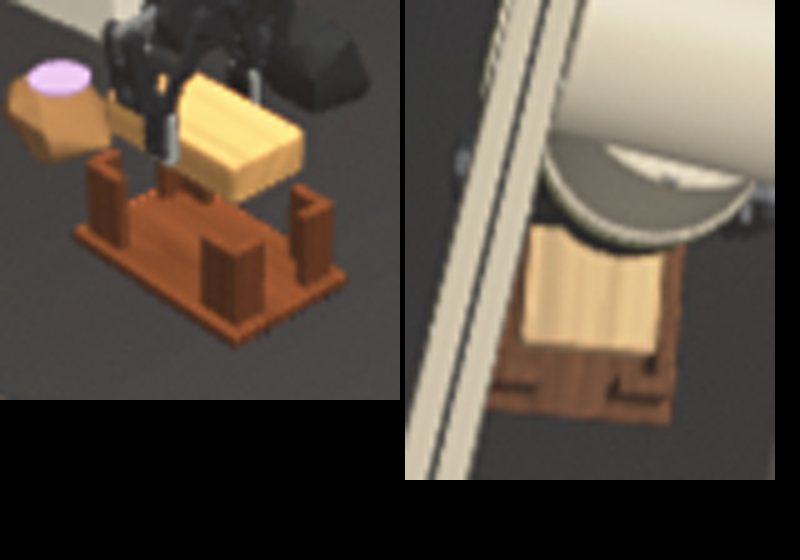

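The left half is the side view: the held block hangs over the pocket, its near bottom corner at (236,203) and its right one at (303,160). The right half is the top view, with the block's near top edge running from (525,345) to (658,353).

Run:
```python
from h import *
S=lambda p:(np.array(p,float)+.5)/5-.5+[240,140]
Tt=lambda p:(np.array(p,float)-[405,0]+.5)/5-.5+[296,132]
a=np.radians(-5.6);ux=np.array([np.cos(a),np.sin(a)]);uy=np.array([-ux[1],ux[0]])
w=ray("top",Tt([[525,345],[658,353]]),120);print("top block near corners",w, "centre",w.mean(0)+60*ux, np.linalg.norm(w[1]-w[0]))
w=ray("top",Tt([[668,424]]),10);print("top stand BR->c",w+80*ux+50*uy)
w=ray("side",S([[236,203],[303,160]]),90);print("side block bottom",w)
w2=ray("side",S([[236,170],[303,130]]),120);print("side block top",w2)
# near-left, near-right corners?
print("side stand base z10",ray("side",S([[237,331],[347,272],[75,230]]),10))
```

```text
top block near corners [[ 527.20230149  -67.07598941]
 [ 522.93979199 -124.73376243]] centre [ 584.78469074 -101.75984991] 57.81511720762461
top stand BR->c [[ 586.11918482 -101.60470415]]
side block bottom [[ 528.76493945  -67.83983602]
 [ 528.41258657 -130.56825863]]
side block top [[ 522.52372103  -60.72631829]
 [ 520.71083931 -120.3122624 ]]
side stand base z10 [[ 513.18313727  -50.93037749]
 [ 500.41613277 -143.60913059]
 [ 665.39799561  -61.92459052]]
```

Emit:
apply_moves([
  [-0.4, 0.8, 20, 0, 0, 0, 0.4],
  [0, 0, 15, 0, 0, 0, 0.4],
  [0, 0, 10, 0, 0, 0, 0.4],
  [0, 0, 10, 0, 0, 0, 0.4],
  [0, 0, 10, 0, 0, 0, 0.4],
  [0, 0, 8, 0, 0, 0, 0.4],
  [0, 0, 0, 0, 0, 0, 0.4],
])

```text
time: 9.52
tool_pos: [584.6, -104.1, 18.8]
tcp_rot: [-180.0, 0.1, -5.7]
ft_force: [0.1, -1.4, -2.8]
finger_gap: 59.5
grip_force: 44.3
```

Emit:
apply_moves([
  [0, 0, 3, 0, 0, 0, 0.4],
  [0, 0, 2, 0, 0, 0, 0.4],
  [0, 0, 1, 0, 0, 0, 0.4],
  [0, 0, 0, 0, 0, 0, 0.4],
])

```text
time: 10.02
tool_pos: [585.2, -104.3, 13.7]
tcp_rot: [-180.0, 0.0, -5.7]
ft_force: [0.2, -0.4, -1.5]
finger_gap: 59.3
grip_force: 44.3
```

Emit:
apply_moves([
  [0, 0, 0.7, 0, 0, 0, 0.4],
  [0, 0, 0, 0, 0, 0, 0.27],
  [0, 0, 0, 0, 0, 0, 0.1],
  [0, 0, 0, 0, 0, 0, 0],
  [0, 0, 0, 0, 0, 0, 0],
  [0, 0, -30, 0, 0, 0, 0],
  [0, 0, -40, 0, 0, 0, 0],
  [0, 0, -40, 0, 0, 0, 0],
])

```text
time: 11.02
tool_pos: [584.9, -104.2, 124.0]
tcp_rot: [-180.0, 0.0, -5.7]
ft_force: [0.4, 0.6, 0.6]
finger_gap: 85.4
grip_force: 0.0
```

```bash
python3 -c "
from h import *
go(542.8,111.1,120,22.0,5)"
```

```text
after turn [  8.32 -43.08   0.79]
before turn [-12.68 -42.     0.79]
turn wz -0.4841 pos [ 584.9 -104.2  124. ] rpy [-1.7999e+02  3.0000e-02 -5.7400e+00] gap 85.4 grip 0.0 t 11.025 F [0.4 0.6 0.6]
```

Emit:
apply_moves([
  [-12.7, -42, 0.8, 0, 0, 0, 0],
  [-12.7, -42, 0.8, 0, 0, 0, 0],
  [-12.7, -42, 0.8, 0, 0, 0, 0],
  [-12.7, -42, 0.8, 0, 0, 0, 0],
  [-12.7, -42, 0.8, 0, 0, 0, 0],
  [0, 0, 0, 0, 0, -0.1614, 0],
  [0, 0, 0, 0, 0, -0.1614, 0],
  [0, 0, 0, 0, 0, -0.1614, 0],
  [0, 0, 0, 0, 0, 0, 0],
])

```text
time: 12.15
tool_pos: [543.0, 111.1, 119.0]
tcp_rot: [-180.0, 0.0, 22.0]
ft_force: [-0.3, -0.3, 0.5]
finger_gap: 85.5
grip_force: 0.0
```

Run:
```python
from h import *
go(542.8,111.1,-3,22.0)
b=optics.snapshot('top');a=optics.snapshot('side')
o=np.zeros((504,800,3),np.uint8)
o[:504,:420]=cv2.resize(b[138:222,296:366,::-1],None,fx=6,fy=6,interpolation=cv2.INTER_CUBIC)
o[:375,425:800]=cv2.resize(a[145:220,245:320,::-1],None,fx=5,fy=5,interpolation=cv2.INTER_CUBIC)
cv2.imwrite("pics/c4.png",o)
h=cv2.cvtColor(np.ascontiguousarray(b[138:222,296:366,::-1]),cv2.COLOR_BGR2HSV)
c=blob(h[:,:,2]>150)+[296,138];print(rect(ray("top",c,40)))
```

```text
after turn [-1.3000e-01 -8.0000e-02  1.2201e+02]
before turn [-1.3000e-01 -8.0000e-02  1.2201e+02]
turn wz -0.0008 pos [543.  111.1 119. ] rpy [-180.      0.     21.95] gap 85.5 grip 0.0 t 12.15 F [-0.3 -0.3  0.5]
(array([ 584.5, -102.1]), array([ 58.9, 119.9]), 174.1)
```

View pics/c4.png

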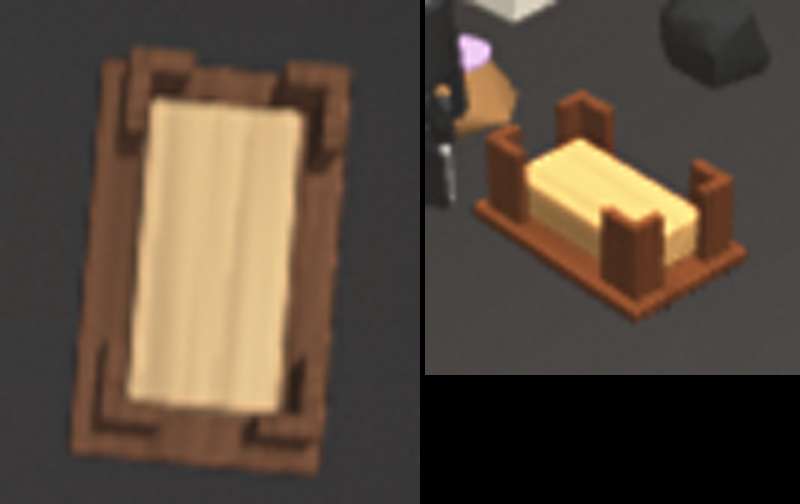

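The block lies flat in the pocket, seen in the top view at crop pixels x 128–300, y 100–412, and clear of the posts on all sides. The pad is next.

Emit:
apply_moves([
  [0, 0, 40, 0, 0, 0, 0],
  [0, 0, 40, 0, 0, 0, 0],
  [0, 0, 30, 0, 0, 0, 0],
  [0, 0, 11, 0, 0, 0, 0],
  [0, 0, 0, 0, 0, 0, 0.15],
  [0, 0, 0, 0, 0, 0, 0.27],
  [0, 0, 0, 0, 0, 0, 0.27],
], force=20)

```text
time: 13.12
tool_pos: [544.3, 111.2, -0.4]
tcp_rot: [180.0, -0.1, 22.0]
ft_force: [0.6, 0.4, 0.3]
finger_gap: 62.6
grip_force: 0.0
```

Emit:
apply_moves([
  [0, 0, 0, 0, 0, 0, 0.32],
  [0, 0, 0, 0, 0, 0, 0.34],
  [0, 0, 0, 0, 0, 0, 0.34],
  [0, 0, -3, 0, 0, 0, 0.34],
  [0, 0, -7, 0, 0, 0, 0.34],
  [0, 0, 0, 0, 0, 0, 0.34],
])

```text
time: 13.88
tool_pos: [543.7, 111.1, 8.9]
tcp_rot: [180.0, -0.1, 22.0]
ft_force: [-0.2, 0.5, -0.0]
finger_gap: 59.5
grip_force: 22.1
```

Emit:
apply_moves([
  [0, 0, -30, 0, 0, 0, 0.34],
  [0, 0, -45, 0, 0, 0, 0.34],
  [0, 0, -45, 0, 0, 0, 0.34],
  [0, 0, 0, 0, 0, 0.1611, 0.34],
  [0, 0, 0, 0, 0, 0.1611, 0.34],
  [0, 0, 0, 0, 0, 0.1611, 0.34],
  [12.7, 42, 0, 0, 0, 0, 0.34],
  [12.7, 42, 0, 0, 0, 0, 0.34],
  [12.7, 42, 0, 0, 0, 0, 0.34],
  [12.7, 42, 0, 0, 0, 0, 0.34],
  [12.7, 42, 0, 0, 0, 0, 0.34],
  [0, 0, 0, 0, 0, 0, 0.34],
  [0, 0, 0, 0, 0, 0, 0.34],
])

```text
time: 15.5
tool_pos: [585.1, -104.0, 127.7]
tcp_rot: [-180.0, 0.0, -5.7]
ft_force: [-0.2, -0.0, -0.4]
finger_gap: 59.3
grip_force: 22.1
```

Run:
```python
from h import *
go(585.3,-103.8,45,-5.7)
a=optics.snapshot('side')
cv2.imwrite("pics/c5.png",cv2.resize(a[110:220,220:330,::-1],None,fx=5,fy=5,interpolation=cv2.INTER_CUBIC))
```

```text
after turn [ 0.2  -0.18 82.66]
before turn [ 0.2  -0.18 82.66]
turn wz -0.0005 pos [ 585.1 -104.   127.7] rpy [-1.7997e+02  4.0000e-02 -5.7300e+00] gap 59.3 grip 22.10382968187332 t 15.5 F [-0.2 -0.  -0.4]
```

View pics/c5.png

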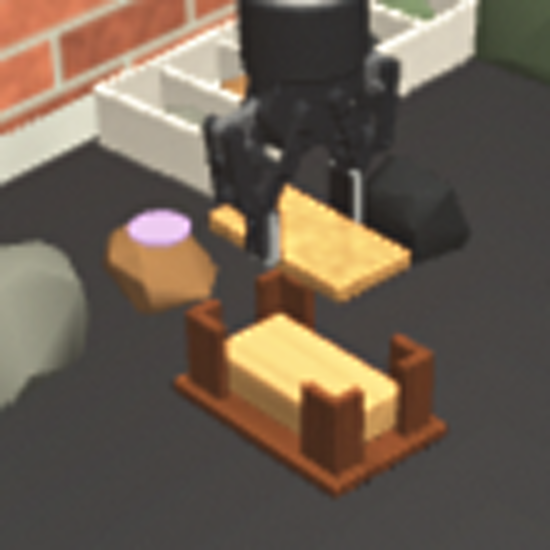

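The pad is held level and square above the block; its near corner is at (345,298) and the block's near corner at about (335,400).

Emit:
apply_moves([
  [0, 0, 25, 0, 0, 0, 0.34],
  [0, 0, 20, 0, 0, 0, 0.34],
  [0, 0, 15, 0, 0, 0, 0.34],
  [0, 0, 10, 0, 0, 0, 0.34],
  [0, 0, 8, 0, 0, 0, 0.34],
  [0, 0, 5, 0, 0, 0, 0.34],
  [0, 0, 2, 0, 0, 0, 0.34],
  [0, 0, 0, 0, 0, 0, 0.34],
])

```text
time: 16.55
tool_pos: [585.6, -104.4, 43.2]
tcp_rot: [180.0, -0.0, -5.7]
ft_force: [-0.2, 1.2, -0.4]
finger_gap: 59.3
grip_force: 22.1
```

Emit:
apply_moves([
  [0, 0, 2, 0, 0, 0, 0.34],
  [0, 0, 0.7, 0, 0, 0, 0.34],
  [0, 0, 0, 0, 0, 0, 0.34],
  [0, 0, 0, 0, 0, 0, 0.34],
])

```text
time: 17.05
tool_pos: [585.4, -104.3, 40.3]
tcp_rot: [180.0, -0.0, -5.7]
ft_force: [0.2, 0.3, 0.6]
finger_gap: 58.9
grip_force: 22.1
```

Emit:
apply_moves([
  [0, 0, 0.8, 0, 0, 0, 0.34],
  [0, 0, 0, 0, 0, 0, 0.34],
  [0, 0, 0, 0, 0, 0, 0.27],
  [0, 0, 0, 0, 0, 0, 0.1],
  [0, 0, 0, 0, 0, 0, 0],
  [0, 0, 0, 0, 0, 0, 0],
  [0, 0, -20, 0, 0, 0, 0],
  [0, 0, -30, 0, 0, 0, 0],
  [0, 0, -40, 0, 0, 0, 0],
  [0, 0, 0, 0, 0, 0, 0],
])

```text
time: 18.3
tool_pos: [588.7, -105.1, 135.9]
tcp_rot: [179.9, -0.5, -5.7]
ft_force: [0.3, -1.0, -0.0]
finger_gap: 85.4
grip_force: 0.0
```

```bash
python3 -c "
from h import *
go(488.8,-337.6,128,14.9,5)"
```

```text
after turn [-31.27  39.8    1.58]
before turn [-15.29  48.25   1.58]
turn wz -0.3592 pos [ 588.7 -105.1  135.9] rpy [179.91  -0.53  -5.68] gap 85.4 grip 0.0 t 18.3 F [ 0.3 -1.  -0. ]
```

Emit:
apply_moves([
  [-14.6, 48.4, 0, 0, 0, 0, 0],
  [-14.6, 48.4, 0, 0, 0, 0, 0],
  [-14.6, 48.4, 0, 0, 0, 0, 0],
  [-14.6, 48.4, 0, 0, 0, 0, 0],
  [-14.6, 48.4, 0, 0, 0, 0, 0],
  [0, 0, 0, 0, 0, -0.1798, 0],
  [0, 0, 0, 0, 0, -0.1798, 0],
  [0, 0, 0, 0, 0, 0, 0],
  [0, 0, 0, 0, 0, 0, 0],
])

```text
time: 19.42
tool_pos: [488.8, -337.6, 129.7]
tcp_rot: [180.0, -0.0, 14.7]
ft_force: [-0.6, 0.7, -0.5]
finger_gap: 85.4
grip_force: 0.0
```

Run:
```python
from h import *
b=optics.snapshot('top');a=optics.snapshot('side')
go(488.8,-337.6,2,14.9)
h=cv2.cvtColor(np.ascontiguousarray(b[138:222,296:366,::-1]),cv2.COLOR_BGR2HSV)
c=blob(h[:,:,2]>140)+[296,138];print("pad",rect(ray("top",c,52)))
o=np.zeros((504,800,3),np.uint8)
o[:504,:420]=cv2.resize(b[138:222,296:366,::-1],None,fx=6,fy=6,interpolation=cv2.INTER_CUBIC)
o[:330,420:800]=cv2.resize(a[125:235,235:362,::-1],(380,330),interpolation=cv2.INTER_CUBIC)
cv2.imwrite("pics/c6.png",o)
```

```text
after turn [-5.0000e-02 -1.0000e-02  1.2762e+02]
before turn [-5.0000e-02 -1.0000e-02  1.2762e+02]
turn wz -0.002 pos [ 488.8 -337.6  129.6] rpy [180.    -0.    14.78] gap 85.6 grip 0.0 t 19.525 F [ 0.1 -0.3  0.3]
pad (array([ 583.1, -102.5]), array([ 61. , 121.7]), 174.2)
```

View pics/c6.png

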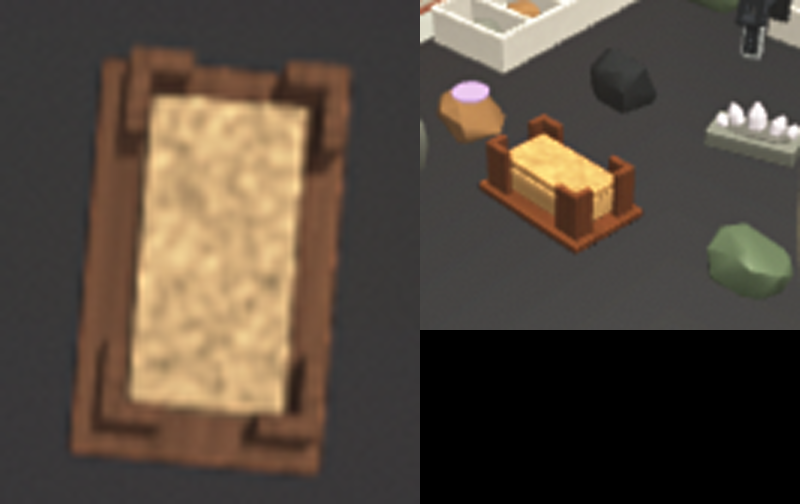

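The cork pad lies flat and square on the block, seen in the top view at crop pixels x 130–308, y 97–412. In the inset the gripper is above the specimen with its crystals upright.

Emit:
apply_moves([
  [0, 0, 30, 0, 0, -0.002, 0],
  [0, 0, 30, 0, 0, 0, 0],
  [0, 0, 25, 0, 0, 0, 0],
  [0, 0, 20, 0, 0, 0, 0],
  [0, 0, 15, 0, 0, 0, 0],
  [0, 0, 7, 0, 0, 0, 0],
  [0, 0, 0, 0, 0, 0, 0],
  [0, 0, 0, 0, 0, 0, 0.15],
  [0, 0, 0, 0, 0, 0, 0.3],
  [0, 0, 0, 0, 0, 0, 0.36],
  [0, 0, 0, 0, 0, 0, 0.37],
  [0, 0, 0, 0, 0, 0, 0.37],
], force=20)

```text
time: 21.02
tool_pos: [489.3, -338.6, 3.2]
tcp_rot: [179.9, -0.1, 15.0]
ft_force: [1.4, -2.9, 2.6]
finger_gap: 53.9
grip_force: 1.7
```

Emit:
apply_moves([
  [0, 0, 0, 0, 0, 0, 0.376],
  [0, 0, 0, 0, 0, 0, 0.38],
  [0, 0, 0, 0, 0, 0, 0.384],
  [0, 0, 0, 0, 0, 0, 0.384],
])

```text
time: 21.52
tool_pos: [488.7, -337.7, 2.4]
tcp_rot: [-180.0, 0.0, 15.0]
ft_force: [1.5, -3.9, 1.8]
finger_gap: 52.4
grip_force: 1.6
```

Emit:
apply_moves([
  [0, 0, 0, 0, 0, 0, 0.388],
  [0, 0, 0, 0, 0, 0, 0.388],
  [0, 0, 0, 0, 0, 0, 0.39],
  [0, 0, 0, 0, 0, 0, 0.39],
])

```text
time: 22.02
tool_pos: [488.7, -337.8, 2.4]
tcp_rot: [-180.0, 0.0, 15.0]
ft_force: [0.8, -3.1, 2.5]
finger_gap: 52.2
grip_force: 1.6
```

Emit:
apply_moves([
  [0, 0, 0, 0, 0, 0, 0.392],
  [0, 0, 0, 0, 0, 0, 0.392],
  [0, 0, 0, 0, 0, 0, 0.392],
])

```text
time: 22.4
tool_pos: [488.7, -337.7, 2.4]
tcp_rot: [-180.0, 0.0, 15.0]
ft_force: [1.5, -2.8, 1.8]
finger_gap: 52.0
grip_force: 2.0
```

Emit:
apply_moves([
  [0, 0, 0, 0, 0, 0, 0.394],
  [0, 0, 0, 0, 0, 0, 0.394],
  [0, 0, 0, 0, 0, 0, 0.394],
])

```text
time: 22.78
tool_pos: [488.7, -337.8, 2.5]
tcp_rot: [-180.0, 0.0, 15.0]
ft_force: [0.3, -3.4, 2.9]
finger_gap: 51.9
grip_force: 6.3
```

Emit:
apply_moves([
  [0, 0, 0, 0, 0, 0, 0.395],
  [0, 0, 0, 0, 0, 0, 0.395],
  [0, 0, 0, 0, 0, 0, 0.395],
])

```text
time: 23.15
tool_pos: [488.7, -337.8, 2.5]
tcp_rot: [-180.0, 0.0, 15.0]
ft_force: [-0.1, -2.8, 2.9]
finger_gap: 52.0
grip_force: 8.4
```

Emit:
apply_moves([
  [0, 0, 0, 0, 0, 0, 0.3955],
  [0, 0, -1, 0, 0, 0, 0.3955],
  [0, 0, -2, 0, 0, 0, 0.3955],
  [0, 0, -4, 0, 0, 0, 0.3955],
  [0, 0, -4, 0, 0, 0, 0.3955],
  [0, 0, -2, 0, 0, 0, 0.3955],
  [0, 0, 0, 0, 0, 0, 0.3955],
])

```text
time: 24.02
tool_pos: [488.9, -337.9, 15.8]
tcp_rot: [180.0, -0.0, 15.0]
ft_force: [-1.4, -0.1, -2.6]
finger_gap: 52.0
grip_force: 9.5
```

Emit:
apply_moves([
  [0, 0, -6, 0, 0, 0, 0.3955],
  [0, 0, -10, 0, 0, 0, 0.3955],
  [0, 0, -15, 0, 0, 0, 0.3955],
  [0, 0, -20, 0, 0, 0, 0.3955],
  [0, 0, -20, 0, 0, 0, 0.3955],
  [0, 0, -20, 0, 0, 0, 0.3955],
  [0, 0, -15, 0, 0, 0, 0.3955],
  [0, 0, -9, 0, 0, 0.03, 0.3955],
  [0, 0, -5, 0, 0, 0.06, 0.3955],
  [0, 0, 0, 0, 0, 0.09, 0.3955],
  [0, 0, 0, 0, 0, 0.09, 0.3955],
  [0, 0, 0, 0, 0, 0.061, 0.3955],
  [0, 0, 0, 0, 0, 0.03, 0.3955],
  [0, 0, 0, 0, 0, 0, 0.3955],
  [0, 0, 0, 0, 0, 0, 0.3955],
])

```text
time: 25.9
tool_pos: [488.7, -337.8, 135.4]
tcp_rot: [-180.0, 0.0, -5.6]
ft_force: [-0.7, -0.6, -3.8]
finger_gap: 51.9
grip_force: 9.5
```

Run:
```python
from h import *
b=optics.snapshot('side')
go(585.3,-103.8,135,-5.7)
```

```text
after turn [  72.88 -242.41    0.46]
before turn [  73.19 -242.32    0.46]
turn wz 0.0013 pos [ 488.7 -337.8  135.5] rpy [-1.7999e+02  1.0000e-02 -5.6300e+00] gap 51.7 grip 9.548298865556717 t 25.95 F [-0.1  0.7 -3.7]
```

Emit:
apply_moves([
  [3, -10, 0, 0, 0, 0, 0.3955],
  [5.1, -17, 0, 0, 0, 0, 0.3955],
  [6.6, -22, 0, 0, 0, 0, 0.3955],
  [8.1, -27, 0, 0, 0, 0, 0.3955],
  [8.7, -29, 0, 0, 0, 0, 0.3955],
  [8.7, -29, 0, 0, 0, 0, 0.3955],
  [8.1, -27, 0, 0, 0, 0, 0.3955],
  [7.2, -24, 0, 0, 0, 0, 0.3955],
  [6.6, -22, 0, 0, 0, 0, 0.3955],
  [5.1, -17, 0, 0, 0, 0, 0.3955],
  [3.6, -12, 0, 0, 0, 0, 0.3955],
  [1.9, -6.2, 0, 0, 0, 0, 0.3955],
  [0, 0, 0, 0, 0, 0, 0.3955],
  [0, 0, 0, 0, 0, 0, 0.3955],
])

```text
time: 27.7
tool_pos: [584.8, -104.5, 135.4]
tcp_rot: [180.0, 0.0, -5.7]
ft_force: [-0.3, -0.5, -3.4]
finger_gap: 51.6
grip_force: 9.6
```

Run:
```python
from h import *
a=optics.snapshot('side')
go(585,-103.5,55,-5.7)
cv2.imwrite("pics/c7.png",cv2.resize(a[110:220,220:330,::-1],None,fx=5,fy=5,interpolation=cv2.INTER_CUBIC))
```

```text
after turn [ 0.12 -1.11 80.47]
before turn [ 0.12 -1.11 80.47]
turn wz 0.0 pos [ 584.8 -104.6  135.5] rpy [ 1.7999e+02  1.0000e-02 -5.7000e+00] gap 51.6 grip 9.584914594888687 t 27.75 F [ 0.5  0.1 -3.8]
```

View pics/c7.png

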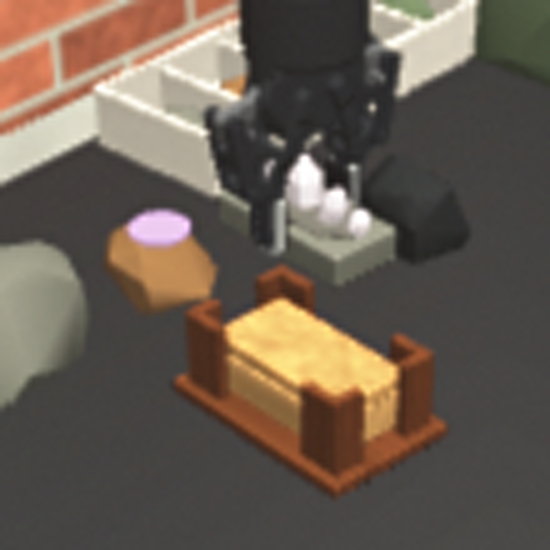

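The specimen is held level and square above the pad, slab corner at (338,280), and it has not slipped.

Emit:
apply_moves([
  [0, -0.8, 6, 0, 0, 0, 0.3955],
  [0, 0, 10, 0, 0, 0, 0.3955],
  [0, 0, 12, 0, 0, 0, 0.3955],
  [0, 0, 12, 0, 0, 0, 0.3955],
  [0, 0, 11, 0, 0, 0, 0.3955],
  [0, 0, 9, 0, 0, 0, 0.3955],
  [0, 0, 7, 0, 0, 0, 0.3955],
  [0, 0, 5, 0, 0, 0, 0.3955],
  [0, 0, 3, 0, 0, 0, 0.3955],
  [0, 0, 1.5, 0, 0, 0, 0.3955],
  [0, 0, 0, 0, 0, 0, 0.3955],
  [0, 0, 0, 0, 0, 0, 0.3955],
])

```text
time: 29.25
tool_pos: [585.3, -103.2, 59.3]
tcp_rot: [180.0, -0.0, -5.7]
ft_force: [-0.1, 0.1, -3.1]
finger_gap: 51.5
grip_force: 9.6
```

Emit:
apply_moves([
  [0, 0, 1, 0, 0, 0, 0.3955],
  [0, 0, 1, 0, 0, 0, 0.3955],
  [0, 0, 0.5, 0, 0, 0, 0.3955],
  [0, 0, 0, 0, 0, 0, 0.3955],
  [0, 0, 0, 0, 0, 0, 0.3955],
])

```text
time: 29.88
tool_pos: [585.0, -103.2, 56.5]
tcp_rot: [-180.0, 0.0, -5.7]
ft_force: [-0.5, -1.0, -3.4]
finger_gap: 51.8
grip_force: 9.6
```

Emit:
apply_moves([
  [0, 0, 0.5, 0, 0, 0, 0.3955],
  [0, 0, 0.5, 0, 0, 0, 0.3955],
  [0, 0, 0.4, 0, 0, 0, 0.3955],
  [0, 0, 0, 0, 0, 0, 0.3955],
  [0, 0, 0, 0, 0, 0, 0.3955],
])

```text
time: 30.5
tool_pos: [585.0, -103.1, 55.1]
tcp_rot: [-180.0, -0.0, -5.7]
ft_force: [-0.3, -0.8, -3.6]
finger_gap: 51.8
grip_force: 9.6
```

Emit:
apply_moves([
  [0, 0, 0.4, 0, 0, 0, 0.3955],
  [0, 0, 0, 0, 0, 0, 0.3955],
  [0, 0, 0, 0, 0, 0, 0.3955],
])

```text
time: 30.88
tool_pos: [585.0, -103.2, 54.7]
tcp_rot: [-180.0, -0.0, -5.7]
ft_force: [-0.4, -0.4, -4.4]
finger_gap: 52.0
grip_force: 9.6
```

Emit:
apply_moves([
  [0, 0, 0.4, 0, 0, 0, 0.3955],
  [0, 0, 0, 0, 0, 0, 0.3955],
  [0, 0, 0, 0, 0, 0, 0.3955],
])

```text
time: 31.25
tool_pos: [585.1, -103.2, 54.5]
tcp_rot: [180.0, -0.0, -5.7]
ft_force: [-1.3, -0.1, -0.5]
finger_gap: 51.8
grip_force: 9.9
```

Emit:
apply_moves([
  [0, 0, 0.3, 0, 0, 0, 0.3955],
  [0, 0, 0, 0, 0, 0, 0.3955],
  [0, 0, 0, 0, 0, 0, 0.3955],
])

```text
time: 31.62
tool_pos: [585.1, -103.2, 54.5]
tcp_rot: [180.0, -0.0, -5.7]
ft_force: [-4.0, 1.5, 4.6]
finger_gap: 51.9
grip_force: 10.6
```

Touchdown felt: the wrist force went from −4 to +5 N. Now I'll release and rise.

Emit:
apply_moves([
  [0, 0, -0.3, 0, 0, 0, 0.3955],
  [0, 0, 0, 0, 0, 0, 0.392],
  [0, 0, 0, 0, 0, 0, 0.385],
  [0, 0, 0, 0, 0, 0, 0.36],
  [0, 0, 0, 0, 0, 0, 0.25],
  [0, 0, 0, 0, 0, 0, 0.1],
  [0, 0, 0, 0, 0, 0, 0],
  [0, 0, 0, 0, 0, 0, 0],
  [0, 0, -10, 0, 0, 0, 0],
  [0, 0, -20, 0, 0, 0, 0],
  [0, 0, -30, 0, 0, 0, 0],
  [0, 0, -40, 0, 0, 0, 0],
  [0, 0, -30, 0, 0, 0, 0],
])

```text
time: 33.25
tool_pos: [586.0, -103.4, 188.4]
tcp_rot: [180.0, -0.2, -5.7]
ft_force: [0.6, -0.2, -0.7]
finger_gap: 85.3
grip_force: 0.0
```

Emit:
apply_moves([
  [-30, -30, 0, 0, 0, 0, 0],
  [-40, -40, 0, 0, 0, 0, 0],
  [-30, -40, 0, 0, 0, 0, 0],
  [0, -40, 0, 0, 0, 0, 0],
  [0, -30, 0, 0, 0, 0, 0],
  [0, 0, 0, 0, 0, 0, 0],
  [0, 0, 0, 0, 0, 0, 0],
])

```text
time: 34.12
tool_pos: [503.6, 85.4, 185.4]
tcp_rot: [180.0, -0.1, -5.6]
ft_force: [-0.2, 0.2, -0.4]
finger_gap: 85.3
grip_force: 0.0
```

Run:
```python
from h import *
b=optics.snapshot('top');a=optics.snapshot('side')
o=np.zeros((504,800,3),np.uint8)
o[:504,:420]=cv2.resize(b[138:222,296:366,::-1],None,fx=6,fy=6,interpolation=cv2.INTER_CUBIC)
o[:375,425:800]=cv2.resize(a[145:220,245:320,::-1],None,fx=5,fy=5,interpolation=cv2.INTER_CUBIC)
cv2.imwrite("pics/c8.png",o)
s=b[138:222,296:366].astype(int); m=(s[:,:,0]-s[:,:,2]<25)&(s.max(2)>85)
print("spec",rect(ray("top",blob(m)+[296,138],74)))
```

```text
spec (array([ 584.3, -100.9]), array([ 51.1, 108.6]), 174.3)
```

View pics/c8.png

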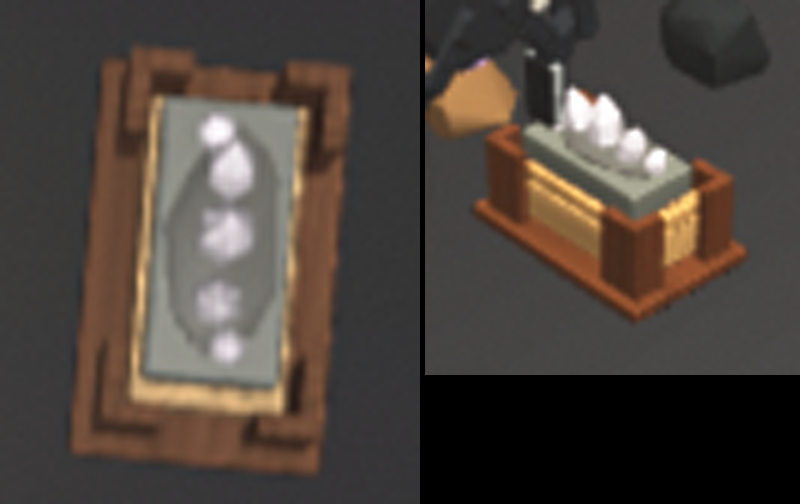

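The specimen stands centred, upright and square on the pad, seen in the top view at crop pixels x 143–300, y 98–387. All three parts are in place and the gripper is clear.

```bash
python3 -c "
from bench import r
print(r.hand_in())"
```

```text
the job is handed in; nothing more can be done
None
```

The block, cork pad and crystal specimen are stacked flat and square in the dark stand's pocket, each within about 3 mm of its centre by the camera, and the job is handed in (no verdict was returned).

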